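# Stroke-test the safety rim of an autosampler carousel

## Task

Test the carousel's curved safety rim: with the fingertips on its flat top, starting on the yellow end band beside the green marker, run lightly along the whole arc over every yellow band in turn to the end band beside the orange marker. Press just enough that the rim gives a few millimetres, never close to its bottom stop, and leave the markers, the vials and everything else where they stand. Finish holding: the program ends with the fingertips still resting on that last band, keeping the rim lightly pressed.

Things in the scene. Friction and masses are not known exactly. Their poses are not given: they have to be found in the camera images.
- carousel: White round autosampler carousel fixed to the bench, 330 mm across, base plate 18 mm thick; a turntable (190 mm across, top 34 mm above the bench) in the middle carries vials, and a grey drive box 75 mm tall stands at its +x edge. Origin: centre of the round base, on the bench; z up. Its own x axis points from the centre to the drive box; the safety rim curves round the opposite (-x) side.
- rim (a joint): Safety rim pressed down, m: 0 = up, 0.010 = bottom stop. Dark arc-shaped bar, 16 mm wide, flat top 50 mm above the bench, mean radius 130 mm about the carousel's centre, reaching 85 degrees each side of the carousel's -x direction. Sinks level as one piece wherever pressed and springs back: 2 N to start, then 0.8 N per mm. Closed fingers suit it best; an open hand may straddle it.
- band0: Yellow band at the end of the safety rim, 24 mm long along the arc, 16 mm wide, flush with the rim's top, 80 degrees round the arc from the middle, on the carousel's -y side. Origin: centre of its top face (goes down with the rim). Its x axis is radial, its y axis runs along the arc.
- band1: Yellow band of the safety rim, 10 mm long along the arc, 16 mm wide, flush with the rim's top, 50 degrees round the arc from the middle, on the carousel's -y side. Origin: centre of its top face (goes down with the rim). Its x axis is radial, its y axis runs along the arc.
- band2: Yellow band of the safety rim, 10 mm long along the arc, 16 mm wide, flush with the rim's top, 25 degrees round the arc from the middle, on the carousel's -y side. Origin: centre of its top face (goes down with the rim). Its x axis is radial, its y axis runs along the arc.
- band3: Yellow band of the safety rim, 10 mm long along the arc, 16 mm wide, flush with the rim's top, in the middle of the arc. Origin: centre of its top face (goes down with the rim). Its x axis is radial, its y axis runs along the arc.
- band4: Yellow band of the safety rim, 10 mm long along the arc, 16 mm wide, flush with the rim's top, 25 degrees round the arc from the middle, on the carousel's +y side. Origin: centre of its top face (goes down with the rim). Its x axis is radial, its y axis runs along the arc.
- band5: Yellow band of the safety rim, 10 mm long along the arc, 16 mm wide, flush with the rim's top, 50 degrees round the arc from the middle, on the carousel's +y side. Origin: centre of its top face (goes down with the rim). Its x axis is radial, its y axis runs along the arc.
- band6: Yellow band at the end of the safety rim, 24 mm long along the arc, 16 mm wide, flush with the rim's top, 80 degrees round the arc from the middle, on the carousel's +y side. Origin: centre of its top face (goes down with the rim). Its x axis is radial, its y axis runs along the arc.
- green_marker: Loose green plastic marker, 22 mm across, 18 mm tall, standing on the carousel's base plate (18 mm above the bench), about 63 mm beyond the middle of one end band of the rim; which end varies. Origin: centre of its underside.
- orange_marker: Loose orange plastic marker, 22 mm across, 18 mm tall, standing on the carousel's base plate (18 mm above the bench), about 63 mm beyond the middle of one end band of the rim; which end varies. Origin: centre of its underside.
- vial_a: Loose amber glass vial with a blue cap, 22 mm across, 42 mm tall, standing on the turntable (its top 76 mm above the bench). Leave alone. Origin: centre of its underside.
- vial_b: Loose amber glass vial with a white cap, 22 mm across, 42 mm tall, standing on the turntable (its top 76 mm above the bench). Leave alone. Origin: centre of its underside.
- vial_c: Loose amber glass vial with a red cap, 22 mm across, 42 mm tall, standing on the turntable (its top 76 mm above the bench). Leave alone. Origin: centre of its underside.
- beaker: Loose glass beaker, 66 mm wide, 85 mm tall, on the bench beside the carousel. Leave alone. Origin: centre of its underside.
- reagent: Loose amber bottle with blue cap, 68 mm wide, 150 mm tall, on the bench beside the carousel. Leave alone. Origin: centre of its underside.
- wrench: Loose steel wrench lying flat, 170 mm long, on the bench beside the carousel. Leave alone. Origin: on its length, on the bench.
- tip_box: Loose pipette-tip box, 85 x 120 x 65 mm, blue with white lid, on the bench beside the carousel. Leave alone. Origin: centre of its underside.

How it is judged (in metres and radians):
On the way, in this order (a step that is already met when the one before it is completed fails the run):
1. the fingers touch the end band beside the green marker with the rim slightly down (((horizontal distance between green_marker and band0 below 0.12 m and contact force between the fingers and band0 above 0.2 N and value of joint rim between 0.0008 and 0.008 m) or (horizontal distance between green_marker and band6 below 0.12 m and contact force between the fingers and band6 above 0.2 N and value of joint rim between 0.0008 and 0.008 m))), for 0.04 s.
2. the fingers touch the second band with the rim slightly down (((horizontal distance between green_marker and band0 below 0.12 m and contact force between the fingers and band1 above 0.2 N and value of joint rim between 0.0008 and 0.008 m) or (horizontal distance between green_marker and band6 below 0.12 m and contact force between the fingers and band5 above 0.2 N and value of joint rim between 0.0008 and 0.008 m))), for 0.04 s.
3. the fingers touch the third band with the rim slightly down (((horizontal distance between green_marker and band0 below 0.12 m and contact force between the fingers and band2 above 0.2 N and value of joint rim between 0.0008 and 0.008 m) or (horizontal distance between green_marker and band6 below 0.12 m and contact force between the fingers and band4 above 0.2 N and value of joint rim between 0.0008 and 0.008 m))), for 0.04 s.
4. the fingers touch the middle band with the rim slightly down (((horizontal distance between green_marker and band0 below 0.12 m and contact force between the fingers and band3 above 0.2 N and value of joint rim between 0.0008 and 0.008 m) or (horizontal distance between green_marker and band6 below 0.12 m and contact force between the fingers and band3 above 0.2 N and value of joint rim between 0.0008 and 0.008 m))), for 0.04 s.
5. the fingers touch the fifth band with the rim slightly down (((horizontal distance between green_marker and band0 below 0.12 m and contact force between the fingers and band4 above 0.2 N and value of joint rim between 0.0008 and 0.008 m) or (horizontal distance between green_marker and band6 below 0.12 m and contact force between the fingers and band2 above 0.2 N and value of joint rim between 0.0008 and 0.008 m))), for 0.04 s.
6. the fingers touch the sixth band with the rim slightly down (((horizontal distance between green_marker and band0 below 0.12 m and contact force between the fingers and band5 above 0.2 N and value of joint rim between 0.0008 and 0.008 m) or (horizontal distance between green_marker and band6 below 0.12 m and contact force between the fingers and band1 above 0.2 N and value of joint rim between 0.0008 and 0.008 m))), for 0.04 s.
7. the fingers touch the end band beside the orange marker with the rim slightly down (((horizontal distance between green_marker and band0 below 0.12 m and contact force between the fingers and band6 above 0.2 N and value of joint rim between 0.0008 and 0.008 m) or (horizontal distance between green_marker and band6 below 0.12 m and contact force between the fingers and band0 above 0.2 N and value of joint rim between 0.0008 and 0.008 m))), for 0.04 s.
At the end, for the whole second after the job is handed in: The fingers rest on the end band beside the orange marker with the rim 0.8 to 8 mm down; markers and vials stand within 10 mm of where they were, the other things within 20 mm (((horizontal distance between green_marker and band0 below 0.12 m and contact force between the fingers and band6 above 0.2 N and value of joint rim between 0.0008 and 0.008 m) or (horizontal distance between green_marker and band6 below 0.12 m and contact force between the fingers and band0 above 0.2 N and value of joint rim between 0.0008 and 0.008 m)) and not ((distance of any of green_marker, orange_marker from where it was at the start of the episode above 0.01 m or angle between any of green_marker, orange_marker's own z axis and vertical above 0.5 rad) or (distance of any of vial_a, vial_b, vial_c from where it was at the start of the episode above 0.01 m or angle between any of vial_a, vial_b, vial_c's own z axis and vertical above 0.5 rad) or distance of any of beaker, reagent, wrench, tip_box from where it was at the start of the episode above 0.02 m)); the arm keeps its last pose, push and grip.
It fails at once if the rim is pressed nearly to its stop (more than 8 mm down) (value of joint rim above 0.008 m).
It fails at once if a marker is shifted, tipped or lifted (10 mm) (distance of any of green_marker, orange_marker from where it was at the start of the episode above 0.01 m or angle between any of green_marker, orange_marker's own z axis and vertical above 0.5 rad).
It fails at once if a vial on the turntable is shifted, tipped or lifted (10 mm) (distance of any of vial_a, vial_b, vial_c from where it was at the start of the episode above 0.01 m or angle between any of vial_a, vial_b, vial_c's own z axis and vertical above 0.5 rad).
It fails at once if a thing on the bench is disturbed or lifted (20 mm) (distance of any of beaker, reagent, wrench, tip_box from where it was at the start of the episode above 0.02 m).
It also fails if it takes over 58 s, if anything falls off the work surface, if the arm or the gripper's body presses on something with over 40 N, if the wrist force passes 120 N, or if a joint passes its speed limit or range.

## Robot

A 7-joint arm with a two-finger parallel gripper is mounted at the origin on the work surface. World frame = base frame: x ahead of the robot, y to its left, z up, the work surface at z = 0. Lengths are in m, angles in degrees, forces in N, time in s.
With the tool pointing down it reaches from about 0.425 to 0.875 m from the base axis. Payload 4.7 kg.
Tool frame: the origin (TCP) lies midway between the tips of the shut fingers; the grasp point (between the pads) lies 19 mm behind it; y points along the fingers, x is the direction in which the jaws open and shut, and the axes are right-handed (so a half turn about y gives the same grasp; the last joint's range is limited). The gripper opens to 87 mm and grips with 3 to 60 N. Pads are 19 mm wide; open, the fingers measure 117 mm over their backs; the gripper's body (75 mm by 190 mm) begins 51 mm behind the grasp point.
Start: joints at [-62.561, 18.392, -4.016, 83.108, 1.295, 78.541, -3.26], TCP at [0.291, 0.581, 0.223] pointing down, gripper open.
Joint ranges: [-163.93, 163.93], [-17.29, 119.83], [-79.2, 71.16], [3.27, 140.29], [-89.18, 269.18], [5.43, 117.66], [-154.24, 154.24]. Speed limits (degrees/s): [147.25, 147.25, 180, 180, 180, 180, 180].

## Interface

Orientations are given as [roll, pitch, yaw] about the fixed x, y, z axes, in that order (R = Rz(yaw) Ry(pitch) Rx(roll)).
In Python, from cell import env gives the robot as it stands.
- The arm moves only by the tool carry_out, never from a script. Its argument "targets" is a list of rows, each a list of 2 entries, a list of its own where there are three numbers: the shift along the tool's x, y, z in mm, then the turn, a rotation vector about the tool's x, y, z in degrees. A call has 1 to 12 rows; each row shifts and turns the commanded pose from where the row before left it, along the tool's axes as they then stand; what a row does not reach is not made up. A row lasts 1/10 s, in which the tool goes at most 50 mm and 8.59 degrees, less where a joint would pass 70% of its speed; a pose out of reach is approached as far as the arm can. A call with a gripper value outside its range is refused whole. "jaw" is the opening, from 0 (shut) to 1 (fully open), set as the call begins (left out, the last holds). The fingers move at their own pace and stop on an object; "squeeze" is the grip in N (left out, the last holds). Time passes only in rows, so rows that do not move let the fingers close. It gives the time, the measured TCP pose, the force and the opening at its end, in the units of the state.
- env.get_obs(): the state, without advancing time (a new reading comes with each control period).
- env.read_camera(name): name is "scene" or "top" or "wrist"; returns the picture (384x512x3 uint8, red, green, blue); there is no depth.
- env.get_calibration(name): a dict with "fx", "fy", "cx", "cy" (pixels), "R" (3x3) and "t" (3): a world point X has camera coordinates R X + t; the wrist camera has in their place "hand_eye" (4x4, takes a point from camera to tool coordinates, whose origin is the TCP and whose axes are the tool frame's). Camera axes: x right, y down, z forward; pixel columns grow to the right and rows downward; lengths in m; the calibration is good to about 2 mm. A picture is of the moment at which its call begins: read the wrist's pose just before it. get_calibration takes no time and is no camera call.
- env.sign_off(): hands the job in, once; it reports no verdict.
Trained networks look in the newest picture that a camera, given by its name, has taken for a name from the list of things; names that differ only in an ending like _2 or _b are one class to them, and where a whole thing is asked for, a point or a joint stands for the part that bears it (a point fixed in the world has none). Each returns a list of dicts, best first, with "p" (0 to 1); they miss things now and then, are a little off and sometimes report something else, mostly with a low value. They report only what shows in the picture. A call takes as long as a camera call.
- env.outline_of(camera, label): "mask" (384x512 bool, what is visible of it) and "xy" ([column, row] in pixels, amid what is visible of it).
The state is a dict: "time_s": time; "qpos": joint angles; "joint_velocities": joint speeds; "effort": joint torques, N m; "tool_pos": TCP position; "tool_rot": TCP orientation; "force": force on the tool from outside, world axes, zero at the start; "wrist_torque": the same for the moment, N m; "grip_width": finger opening in m.
Only numpy, scipy, OpenCV 4.12 (cv2) and the standard library are available. Lean on these libraries where they do the work, as an engineer would, in place of code of your own. Each camera call takes 0.05 s, during which the arm holds its last target.

## Working session

There is one attempt and no reset: what is moved stays moved. The work goes in short steps, Python scripts to look and compute and a tool call to move; the robot and the scene stay as the last step left them, time stands still between calls to the robot, and variables do not carry over. Pictures are saved under pics/ and viewed, and the job is handed in when it is done.

Besides the shell and the picture viewer there is one more tool, called after ">>>" as name(argument=value, ...), one argument or row to a line, values as JSON. carry_out: Moves the arm, as the interface text tells. Its arguments: {"type":"object","properties":{"targets":{"type":"array","items":{"type":"array"}},"jaw":{"type":"number"},"squeeze":{"type":"number"}},"required":["targets"]}

```bash
mkdir -p pics; ls; python3 - <<'E'
from cell import env
import cv2
o=env.get_obs()
print({k:(v if not hasattr(v,'round') else v) for k,v in o.items()})
for n in ["scene","top","wrist"]:
    im=env.read_camera(n); cv2.imwrite(f"pics/{n}0.png",im[:,:,::-1])
    c=env.get_calibration(n); print(n,c)
E
```

```text
pics
{'time_s': 0.0, 'qpos': array([-62.56221507,  18.44106059,  -4.01611035,  83.17598809,
         1.29537621,  78.54180549,  -3.25907268]), 'joint_velocities': array([-0.01500825,  0.04410577, -0.07437401, -0.02714482,  0.02853785,
        0.06831639,  0.01634415]), 'effort': array([-7.46390360e-04, -4.91277838e+01, -4.04345104e-01, -3.12532496e+01,
       -6.39301445e-02,  4.36713675e-02,  1.77364564e-04]), 'tool_pos': array([0.2911336 , 0.58051629, 0.22142942]), 'tool_rot': array([-90.0060328 ,   0.11358356,  63.37353465]), 'force': array([-0.02354759, -0.44523481,  0.24147739]), 'wrist_torque': array([-0.00694402, -0.04355394, -0.07549232]), 'grip_width': 0.08740381242690559}
scene {'fx': 416.3071894007417, 'fy': 416.3071894007417, 'cx': 261.1099546253265, 'cy': 191.909405715344, 'R': array([[ 0.87096951,  0.49095053, -0.01948537],
       [ 0.31756774, -0.59275527, -0.74012966],
       [-0.37491711,  0.63844245, -0.67218182]]), 't': array([-0.50756811, -0.1287187 ,  1.36500549])}
top {'fx': 477.65394605661163, 'fy': 477.65394605661163, 'cx': 254.6789800310347, 'cy': 191.8237994444642, 'R': array([[-3.40744633e-03, -9.99830015e-01,  1.81198686e-02],
       [-9.83061420e-01,  2.87893795e-05, -1.83276414e-01],
       [ 1.83244738e-01, -1.84374483e-02, -9.82894413e-01]]), 't': array([-0.01153017,  0.57897634,  1.44185511])}
wrist {'fx': 289.72735872775223, 'fy': 289.72735872775223, 'cx': 260.54980664101026, 'cy': 188.84494394320566, 'hand_eye': array([[ 9.99998604e-01, -1.23243833e-03,  1.12797126e-03,
         3.09041341e-04],
       [-1.43317929e-03, -2.85827733e-01,  9.58279945e-01,
        -1.61820023e-01],
       [-8.58615465e-04, -9.58280224e-01, -2.85829100e-01,
         7.91661159e-02],
       [ 0.00000000e+00,  0.00000000e+00,  0.00000000e+00,
         1.00000000e+00]])}
```

View pics/scene0.png

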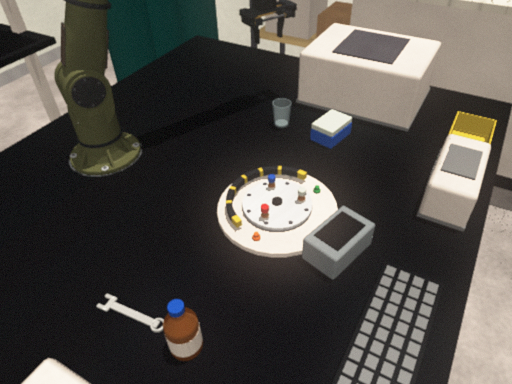

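View pics/top0.png

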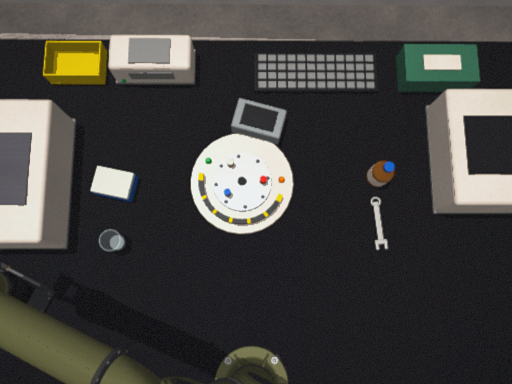

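View pics/wrist0.png

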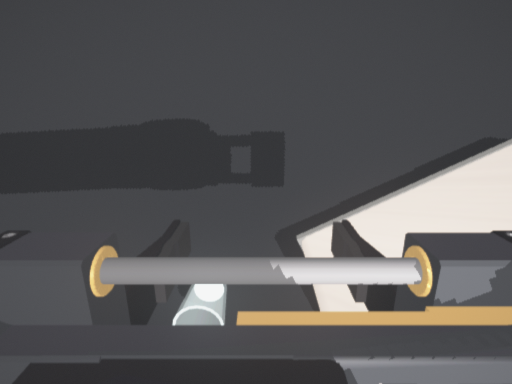

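The scene view shows the yellow end bands at (302,174), beside the green marker at (317,189), and at (237,220), beside the orange marker at (256,236). In the top view they're at (201,177) by green (208,161) and (280,199) by orange (281,180). Next I'll fit the carousel pose.

```bash
cat > h.py <<'E'
import numpy as np, cv2
def proj(c,X):
    p=np.asarray(X)@c['R'].T+c['t']; return np.c_[c['fx']*p[:,0]/p[:,2]+c['cx'], c['fy']*p[:,1]/p[:,2]+c['cy']]
ANG=np.radians([-80,-50,-25,0,25,50,80])  # band0..6, from -x; sign: -y side negative
def bands(x,y,th,z,r=.130):
    # carousel-frame: (-cos a, sin a)
    l=np.c_[-r*np.cos(ANG), r*np.sin(ANG)]
    c,s=np.cos(th),np.sin(th)
    return np.c_[x+c*l[:,0]-s*l[:,1], y+s*l[:,0]+c*l[:,1], np.full(7,z)]
E
python3 - <<'E'
from h import *
from cell import env
from scipy.optimize import least_squares
det={}
for cam in ["top","scene"]:
    im=env.read_camera(cam)
    hsv=cv2.cvtColor(im,cv2.COLOR_RGB2HSV)
    m=cv2.inRange(hsv,(18,130,90),(35,255,255))
    n,l,s,ce=cv2.connectedComponentsWithStats(m)
    print(cam,[(tuple(ce[i].round(1)),int(s[i,4])) for i in range(1,n) if s[i,4]>3])
    det[cam]=ce[[i for i in range(1,n) if s[i,4]>3]]
    for lab in ["carousel","rim","band0","band3","green_marker","orange_marker"]:
        r=env.outline_of(cam,lab); print(cam,lab,[(np.round(d['xy'],1),round(d['p'],2),int(d['mask'].sum())) for d in r][:8])
cal={k:env.get_calibration(k) for k in det}
def res(p,z=None):
    out=[]
    for k in det:
        q=proj(cal[k],bands(*p[:3],p[3]))
        D=np.linalg.norm(q[:,None]-det[k][None],axis=2)
        j=D.argmin(1); out.append(np.clip(q-det[k][j],-8,8).ravel())
    return np.concatenate(out)
# init from top
best=None
for th in np.radians([-25,-15,-5,5,15]):
  for x in np.arange(.5,.75,.02):
   for y in np.arange(-.06,.1,.02):
    r=np.abs(res([x,y,th,.05])).sum()
    if best is None or r<best[0]: best=(r,[x,y,th,.05])
print(best)
s=least_squares(res,best[1],loss='soft_l1')
print(s.x,np.degrees(s.x[2])); print(res(s.x).reshape(2,7,2).round(1))
E
```

```text
top [((np.float64(74.8), np.float64(61.9)), 2568), ((np.float64(200.8), np.float64(176.6)), 39), ((np.float64(203.7), np.float64(196.7)), 17), ((np.float64(278.7), np.float64(197.6)), 36), ((np.float64(214.1), np.float64(211.1)), 18), ((np.float64(265.4), np.float64(213.8)), 19), ((np.float64(230.2), np.float64(219.9)), 19), ((np.float64(248.5), np.float64(220.9)), 21)]
top carousel [(array([246.7, 174.2]), 0.84, 9565)]
top rim [(array([227.3, 213.8]), 0.67, 674), (array([114. , 182.7]), 0.25, 1284)]
top band0 [(array([197.2, 177. ]), 0.4, 38)]
top band3 [(array([197.2, 177. ]), 0.4, 38)]
top green_marker []
top orange_marker []
scene [((np.float64(473.1), np.float64(126.4)), 1019), ((np.float64(279.3), np.float64(168.8)), 36), ((np.float64(260.5), np.float64(170.7)), 33), ((np.float64(301.2), np.float64(173.6)), 77), ((np.float64(244.1), np.float64(177.3)), 31), ((np.float64(232.9), np.float64(188.0)), 24), ((np.float64(228.6), np.float64(201.2)), 18), ((np.float64(235.8), np.float64(220.3)), 82)]
scene carousel [(array([290.8, 223.5]), 0.89, 10498)]
scene rim [(array([250.3, 176.7]), 0.83, 1094)]
scene band0 [(array([236.2, 219. ]), 0.54, 115), (array([317.4, 190.9]), 0.5, 49), (array([302.5, 173.3]), 0.45, 60)]
scene band3 [(array([236.2, 219. ]), 0.54, 115), (array([317.4, 190.9]), 0.5, 49), (array([302.5, 173.3]), 0.45, 60)]
scene green_marker [(array([316.8, 189.5]), 0.44, 35)]
scene orange_marker []
(np.float64(36.39824017706022), [np.float64(0.6200000000000001), np.float64(0.020000000000000018), np.float64(-0.2617993877991494), 0.05])
[ 0.61719057  0.02789413 -0.27525949  0.04313523] -15.771207132244255
[[[ 0.3  0.6]
  [-0.3  0.4]
  [-0.1 -0. ]
  [ 0.2 -0. ]
  [ 0.5  0.3]
  [ 0.3  0.5]
  [ 0.1 -0.1]]

 [[ 0.4 -1. ]
  [ 0.2  1.2]
  [-0.3  0.5]
  [-0.1  0. ]
  [ 0.2 -0.3]
  [ 0.5 -0.3]
  [ 0.7 -0.3]]]
```

```bash
python3 - <<'E'
from h import *
from cell import env
print(bands(.6172,.0279,-.27526,.05).round(4))
# z fixed fit from detections
det={'top':np.array([[278.7,197.6],[265.4,213.8],[248.5,220.9],[230.2,219.9],[214.1,211.1],[203.7,196.7],[200.8,176.6]]),
'scene':np.array([[235.8,220.3],[228.6,201.2],[232.9,188],[244.1,177.3],[260.5,170.7],[279.3,168.8],[301.2,173.6]])}
from scipy.optimize import least_squares
for ks in (['top'],['scene'],['top','scene']):
    s=least_squares(lambda p:np.concatenate([(proj(env.get_calibration(k),bands(*p,.05))-det[k]).ravel() for k in ks]),[.617,.028,-.27])
    print(ks,s.x,s.cost)
E
```

```text
[[ 0.5607 -0.0892  0.05  ]
 [ 0.5097 -0.0452  0.05  ]
 [ 0.4889  0.0071  0.05  ]
 [ 0.4921  0.0632  0.05  ]
 [ 0.5187  0.1128  0.05  ]
 [ 0.5639  0.1464  0.05  ]
 [ 0.6303  0.1572  0.05  ]]
['top'] [ 0.61687015  0.02851293 -0.27168025] 0.33442934964408344
['scene'] [ 0.62067102  0.02091386 -0.27604005] 2.409200697043231
['top', 'scene'] [ 0.61814488  0.02574107 -0.27325857] 11.522993247451792
```

>>> carry_out(
  targets=[
    [[0,0,0],[0,8,0]],
    [[0,0,0],[0,8,0]],
    [[0,0,0],[0,8,0]],
    [[0,0,0],[0,8,0]],
    [[0,0,0],[0,8,0]],
    [[0,0,0],[0,8,0]],
    [[0,0,0],[0,8,0]],
    [[0,0,0],[0,7.4,0]],
  ],
  jaw=0,
  squeeze=20,
)

```text
time_s: 1.65
tool_pos: [0.2914, 0.5811, 0.2226]
tool_rot: [-90.0, -0.0, -0.3]
force: [0.2, -0.5, -0.3]
grip_width: 0.0311
```

>>> carry_out(
  targets=[
    [[20,0,-26],[0,0,0]],
    [[30,0,-38],[0,0,0]],
    [[30,0,-38],[0,0,0]],
    [[30,0,-38],[0,0,0]],
    [[30,0,-38],[0,0,0]],
    [[30,0,-38],[0,0,0]],
    [[30,0,-38],[0,0,0]],
    [[30,0,-38],[0,0,0]],
    [[30,0,-38],[0,0,0]],
    [[30,0,-38],[0,0,0]],
    [[30,0,-38],[0,0,0]],
    [[18,0,-20],[0,0,0]],
  ],
)

```text
time_s: 2.85
tool_pos: [0.6314, 0.1494, 0.2229]
tool_rot: [-90.1, -0.1, -0.3]
force: [0.5, -0.0, 0.6]
grip_width: 0.0003
```

```bash
python3 - <<'E'
from cell import env
import cv2
o=env.get_obs(); print(o['time_s'],o['tool_pos'],o['tool_rot'],o['grip_width'],o['force'])
im=env.read_camera("wrist"); cv2.imwrite("pics/wrist1.png",im[:,:,::-1])
E
```

```text
2.85 [0.63137534 0.14936086 0.22290636] [-90.13411407  -0.09387992  -0.34454662] 0.0002626903445083768 [ 0.50084721 -0.00630542  0.63503059]
```

View pics/wrist1.png

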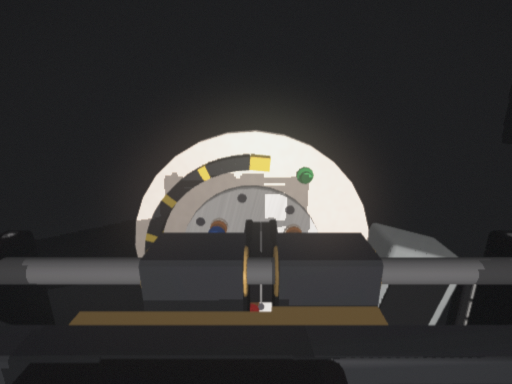

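The wrist view shows the green-side end band at (260,163), the next bands at (204,173), (169,202) and (152,238), and the green marker at (305,175). I'll fit all the views together.

```bash
cat > w.py <<'E'
from h import *
from cell import env
from scipy.spatial.transform import Rotation as Ro
from scipy.optimize import least_squares
def wcal():
    o=env.get_obs(); im=env.read_camera("wrist"); c=dict(env.get_calibration("wrist"))
    T=np.eye(4); T[:3,:3]=Ro.from_euler('xyz',o['tool_rot'],degrees=True).as_matrix(); T[:3,3]=o['tool_pos']
    M=np.linalg.inv(T@c['hand_eye']); c['R']=M[:3,:3]; c['t']=M[:3,3]
    return o,im,c
def ydet(im):
    hsv=cv2.cvtColor(im,cv2.COLOR_RGB2HSV); m=cv2.inRange(hsv,(22,130,90),(35,255,255))
    n,l,s,ce=cv2.connectedComponentsWithStats(m)
    return np.array([ce[i] for i in range(1,n) if s[i,4]>12])
E
python3 - <<'E'
from w import *
o,im,c=wcal(); d=ydet(im); print(d.round(1))
q=proj(c,bands(.6172,.0279,-.275,.05)); print(q.round(1))
use=[(i,d[np.linalg.norm(d-q[i],axis=1).argmin()]) for i in (4,5,6) ]
print(use)
ii=[u[0] for u in use]; dd=np.array([u[1] for u in use])
for z in (.045,.05):
    s=least_squares(lambda p:(proj(c,bands(*p,z))[ii]-dd).ravel(),[.617,.028,-.27]); print(z,s.x,s.cost,bands(*s.x,z)[6])
s=least_squares(lambda p:(proj(c,bands(*p[:3],p[3]))[ii]-dd).ravel(),[.617,.028,-.27,.05]); print(s.x,s.cost)
np.save('wd.npy',np.r_[o['tool_pos'],o['tool_rot']])
E
```

```text
[[257.  159.6]
 [200.9 169.8]
 [166.6 198.2]
 [150.2 235.5]]
[[210.8 333.7]
 [171.8 308.2]
 [152.1 275.3]
 [149.3 236.6]
 [166.3 199.2]
 [201.4 171.8]
 [257.4 162.2]]
[(4, array([166.57534247, 198.17808219])), (5, array([200.91262136, 169.7961165 ])), (6, array([257.02469136, 159.58024691]))]
0.045 [ 0.61794248  0.02974608 -0.25927158] 0.5261008427155047 [0.62894533 0.15927961 0.045     ]
0.05 [ 0.6189256   0.03099876 -0.25854278] 0.06913250837645886 [0.62983404 0.16054028 0.05      ]
[ 0.61885332  0.03090673 -0.25859699  0.04963262] 0.0661531687349779
```

```bash
cat > plan.py <<'E'
import numpy as np
C=np.array([.618,.0295]); TH=-.266
def arc(a): # deg, +80 = band6 .. -80 = band0
    a=np.radians(a); l=.13*np.array([-np.cos(a),np.sin(a)]); c,s=np.cos(TH),np.sin(TH)
    return C+np.array([c*l[0]-s*l[1], s*l[0]+c*l[1]])
E
python3 - <<'E'
from plan import *
from cell import env
o=env.get_obs(); print(arc(80), (arc(80)-o['tool_pos'][:2])*1e3)
for a in range(80,-90,-10): print(a,(arc(a)*1e3).round(1))
E
```

```text
[0.62987415 0.15895657] [-1.83011453 10.43944385]
80 [629.9 159. ]
70 [607.2 159.1]
60 [584.9 155.2]
50 [563.6 147.5]
40 [543.9 136.3]
30 [526.5 121.8]
20 [511.8 104.5]
10 [500.4  84.9]
0 [492.6  63.7]
-10 [488.5  41.4]
-20 [488.4  18.7]
-30 [492.3  -3.6]
-40 [500.  -24.9]
-50 [511.2 -44.6]
-60 [525.7 -62. ]
-70 [543.  -76.7]
-80 [562.6 -88.1]
```

>>> carry_out(
  targets=[
    [[-1.5,20,5],[0,0.3,0]],
    [[0,30,5],[0,0,0]],
    [[0,30,0],[0,0,0]],
    [[0,30,0],[0,0,0]],
    [[0,25,0],[0,0,0]],
    [[0,15,0],[0,0,0]],
    [[0,8,0],[0,0,0]],
    [[0,0,0],[0,0,0]],
    [[0,0,0],[0,0,0]],
  ],
)

```text
time_s: 3.85
tool_pos: [0.6285, 0.1653, 0.0658]
tool_rot: [-90.0, -0.1, -0.3]
force: [0.1, -0.5, 0.2]
grip_width: 0.0006
```

```bash
python3 - <<'E'
from w import *
o,im,c=wcal(); cv2.imwrite("pics/wrist2.png",im[:,:,::-1]); print(o['tool_pos'],o['tool_rot'],o['force'])
d=ydet(im); print(d.round(1)); print(proj(c,bands(.618,.0295,-.266,.05)).round(1))
for k in ("scene","top"): cv2.imwrite(f"pics/{k}2.png",cv2.resize(env.read_camera(k)[110:250,170:350,::-1],None,fx=4,fy=4))
E
```

```text
[0.6285376  0.16528056 0.06584233] [-89.95486678  -0.10772522  -0.32343968] [ 0.09789022 -0.45732509  0.17280628]
[[108.6 293.8]]
[[190.5 482.9]
 [127.8 449.9]
 [ 93.1 405.4]
 [ 84.1 350.5]
 [108.2 294.6]
 [166.  251.5]
 [263.  235.5]]
```

View pics/wrist2.png

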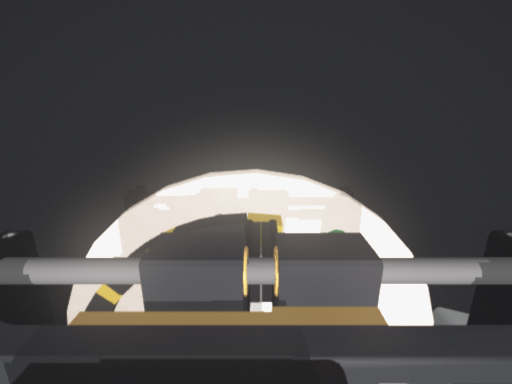

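View pics/scene2.png

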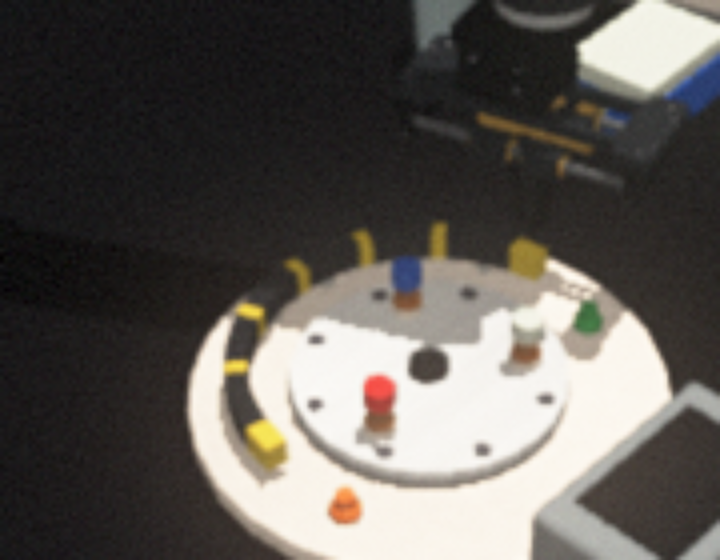

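>>> carry_out(
  targets=[
    [[1,2,-6],[0,0,0]],
    [[0,4,0],[0,0,0]],
    [[0,3,0],[0,0,0]],
    [[0,2,0],[0,0,0]],
    [[0,0,0],[0,0,0]],
    [[0,0,0],[0,0,0]],
  ],
)

```text
time_s: 4.6
tool_pos: [0.6286, 0.159, 0.0534]
tool_rot: [-90.0, 0.0, -0.3]
force: [-0.3, 0.0, -0.1]
grip_width: 0.0
```

>>> carry_out(
  targets=[
    [[0,1,0],[0,0,0]],
    [[0,1,0],[0,0,0]],
    [[0,1,0],[0,0,0]],
    [[0,1,0],[0,0,0]],
    [[0,0,0],[0,0,0]],
    [[0,0,0],[0,0,0]],
  ],
)

```text
time_s: 5.2
tool_pos: [0.6287, 0.159, 0.0499]
tool_rot: [-90.0, -0.0, -0.3]
force: [-0.1, 0.0, 2.5]
grip_width: 0.0002
```

>>> carry_out(
  targets=[
    [[0,1,0],[0,0,0]],
    [[0,1,0],[0,0,0]],
    [[0,1,0],[0,0,0]],
    [[0,0,0],[0,0,0]],
    [[0,0,0],[0,0,0]],
  ],
)

```text
time_s: 5.7
tool_pos: [0.6287, 0.1589, 0.0468]
tool_rot: [-90.0, -0.0, -0.3]
force: [-1.8, -0.8, 5.3]
grip_width: 0.0005
```

>>> carry_out(
  targets=[
    [[-4,0,0.3],[0,0,0]],
    [[-5.7,0,0.2],[0,0,0]],
    [[-5.7,0,0],[0,0,0]],
    [[-5.7,0,-0.2],[0,0,0]],
    [[-5.6,0,-0.7],[0,0,0]],
    [[-5.6,0,-0.9],[0,0,0]],
    [[-5.6,0,-1.1],[0,0,0]],
    [[-5.5,0,-1.2],[0,0,0]],
    [[0,0,0],[0,0,0]],
  ],
)

```text
time_s: 6.6
tool_pos: [0.584, 0.1555, 0.0465]
tool_rot: [-90.0, 0.1, -0.3]
force: [1.8, 0.3, 5.3]
grip_width: 0.0005
```

```bash
cat > st.py <<'E'
from plan import *
from cell import env
o=env.get_obs(); p=o['tool_pos']; d=p[:2]-C; r=np.linalg.norm(d)
a=np.degrees(np.arctan2(*(lambda l:(l[1],-l[0]))(np.array([[np.cos(TH),np.sin(TH)],[-np.sin(TH),np.cos(TH)]])@d)))
print(round(o['time_s'],2),(p*1e3).round(1),'r',round(r*1e3,1),'ang',round(a,1),'F',o['force'].round(2),'T',o['wrist_torque'].round(3))
E
python3 st.py
```

```text
6.6 [584.  155.5  46.5] r 130.5 ang 59.6 F [1.75 0.31 5.34] T [ 0.006 -0.375  0.027]
```

>>> carry_out(
  targets=[
    [[-5.4,0,-1.7],[0,0,0]],
    [[-5.4,0,-1.9],[0,0,0]],
    [[-5.3,0,-2.1],[0,0,0]],
    [[-5.2,0,-2.3],[0,0,0]],
    [[-5.1,0,-2.5],[0,0,0]],
    [[-5,0,-2.7],[0,0,0]],
    [[-4.9,0,-2.9],[0,0,0]],
    [[-4.8,0,-3.1],[0,0,0]],
    [[0,0,0],[0,0,0]],
  ],
)

```text
time_s: 7.5
tool_pos: [0.5427, 0.1367, 0.0464]
tool_rot: [-90.0, 0.1, -0.3]
force: [1.8, 1.3, 5.5]
grip_width: 0.0005
```

```bash
python3 st.py; python3 - <<'E'
from w import *
o,im,c=wcal(); cv2.imwrite("pics/wrist3.png",im[:,:,::-1])
cv2.imwrite("pics/scene3.png",cv2.resize(env.read_camera("scene")[110:250,170:350,::-1],None,fx=4,fy=4))
print(ydet(im).round(1)); print(proj(c,bands(.618,.0295,-.266,.0465)).round(1))
E
```

```text
7.5 [542.7 136.7  46.4] r 131.0 ang 39.7 F [1.8  1.29 5.45] T [ 0.119 -0.35  -0.029]
[[407.3 198.3]
 [295.4 219. ]]
[[286.5 483.2]
 [222.6 446.5]
 [190.8 397. ]
 [188.6 335. ]
 [223.7 271. ]
 [295.6 220.9]
 [408.6 202.4]]
```

View pics/wrist3.png

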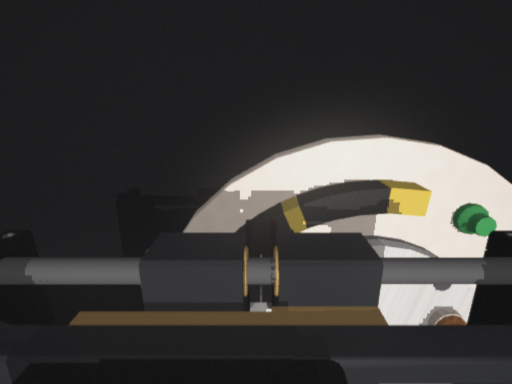

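View pics/scene3.png

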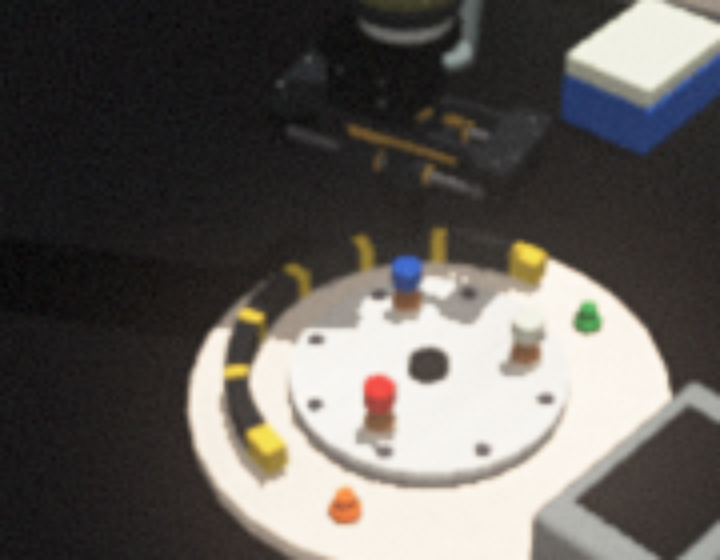

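The tracking looks good: the second band at (295,219) and the end band at (407,198) match the model to within 2–4 px.

>>> carry_out(
  targets=[
    [[-4.6,0,-3.4],[0,0,0]],
    [[-4.4,0,-3.6],[0,0,0]],
    [[-4.3,0,-3.8],[0,0,0]],
    [[-4,0,-4],[0,0,0]],
    [[-3.9,0,-4.1],[0,0,0]],
    [[-3.8,0,-4.3],[0,0,0]],
    [[-3.6,0,-4.4],[0,0,0]],
    [[-3.4,0,-4.6],[0,0,0]],
    [[0,0,0],[0,0,0]],
  ],
)

```text
time_s: 8.5
tool_pos: [0.5103, 0.1048, 0.0463]
tool_rot: [-90.0, 0.1, -0.3]
force: [1.2, 1.3, 5.7]
grip_width: 0.0004
```

```bash
python3 st.py
```

```text
8.5 [510.3 104.8  46.3] r 131.5 ang 19.7 F [1.17 1.31 5.71] T [ 0.277 -0.291 -0.018]
```

>>> carry_out(
  targets=[
    [[-2.9,0,-4.8],[0,0,0]],
    [[-2.7,0,-4.9],[0,0,0]],
    [[-2.5,0,-5],[0,0,0]],
    [[-2.2,0,-5.1],[0,0,0]],
    [[-2,0,-5.2],[0,0,0]],
    [[-1.8,0,-5.3],[0,0,0]],
    [[-1.6,0,-5.4],[0,0,0]],
    [[-1.4,0,-5.4],[0,0,0]],
    [[0,0,0],[0,0,0]],
  ],
)

```text
time_s: 9.4
tool_pos: [0.4926, 0.0641, 0.0461]
tool_rot: [-89.9, 0.2, -0.3]
force: [-0.5, 1.6, 5.5]
grip_width: 0.0007
```

```bash
python3 st.py
```

```text
9.4 [492.6  64.1  46.1] r 130.1 ang 0.2 F [-0.52  1.62  5.5 ] T [ 0.28  -0.06  -0.037]
```

>>> carry_out(
  targets=[
    [[-1.3,0,-5.5],[0,0,0]],
    [[-1.1,0,-5.6],[0,0,0]],
    [[-0.9,0,-5.6],[0,0,0]],
    [[-0.7,0,-5.6],[0,0,0]],
    [[-0.3,0,-5.7],[0,0,0]],
    [[-0.1,0,-5.7],[0,0,0]],
    [[0.1,0,-5.7],[0,0,0]],
    [[0.3,0,-5.7],[0,0,0]],
    [[0,0,0],[0,0,0]],
  ],
)

```text
time_s: 10.3
tool_pos: [0.488, 0.0193, 0.0459]
tool_rot: [-89.9, 0.2, -0.3]
force: [0.6, 1.2, 4.6]
grip_width: 0.0004
```

```bash
python3 st.py; python3 - <<'E'
from w import *
o,im,c=wcal(); cv2.imwrite("pics/wrist4.png",im[:,:,::-1])
cv2.imwrite("pics/scene4.png",cv2.resize(env.read_camera("scene")[110:250,170:350,::-1],None,fx=4,fy=4))
print(ydet(im).round(1)); print(proj(c,bands(.618,.0295,-.266,.0465)).round(1))
E
```

```text
10.3 [488.   19.3  45.9] r 130.4 ang -19.7 F [0.58 1.23 4.65] T [0.369 0.105 0.032]
[[416.4   7. ]
 [318.6  71.3]
 [268.  165. ]]
[[366.4 374.3]
 [296.2 324.2]
 [264.3 255.2]
 [268.7 166.6]
 [319.4  72. ]
 [415.6  -4.2]
 [560.1 -33.2]]
```

View pics/wrist4.png

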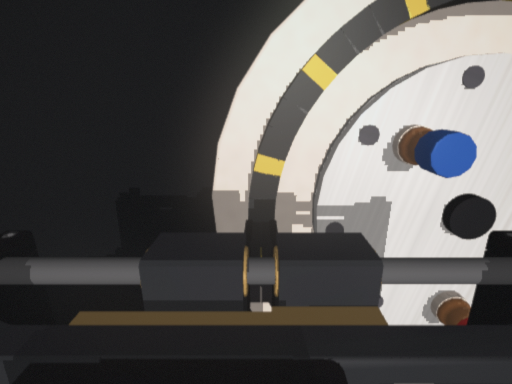

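View pics/scene4.png

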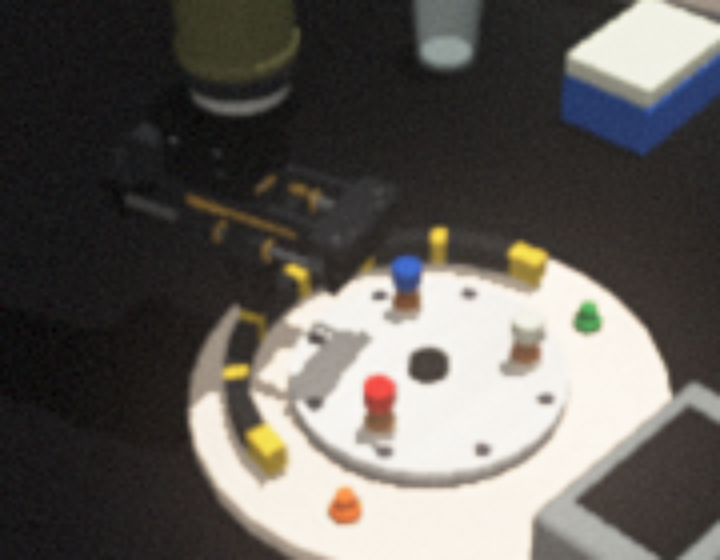

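The wrist view shows the middle band at (268,165) and the fourth at (319,71). Both are within 1–2 px of the model, and the fingers are on the rim.

>>> carry_out(
  targets=[
    [[0.7,0,-5.6],[0,0,0]],
    [[0.9,0,-5.6],[0,0,0]],
    [[1.2,0,-5.6],[0,0,0]],
    [[1.4,0,-5.5],[0,0,0]],
    [[1.6,0,-5.4],[0,0,0]],
    [[1.9,0,-5.4],[0,0,0]],
    [[2.1,0,-5.3],[0,0,0]],
    [[2.3,0,-5.2],[0,0,0]],
    [[0,0,0],[0,0,0]],
  ],
)

```text
time_s: 11.3
tool_pos: [0.4993, -0.0241, 0.0455]
tool_rot: [-89.9, 0.3, -0.3]
force: [-2.0, 1.8, 6.2]
grip_width: 0.0005
```

```bash
python3 st.py
```

```text
11.3 [499.3 -24.1  45.5] r 130.3 ang -39.5 F [-1.96  1.84  6.16] T [ 0.403  0.311 -0.013]
```

>>> carry_out(
  targets=[
    [[2.6,-0.1,-5.1],[0,0,0]],
    [[2.8,-0.1,-5],[0,0,0]],
    [[3,-0.1,-4.9],[0,0,0]],
    [[3.2,-0.1,-4.8],[0,0,0]],
    [[3.4,-0.1,-4.6],[0,0,0]],
    [[3.6,0,-4.5],[0,0,0]],
    [[3.8,0,-4.3],[0,0,0]],
    [[3.9,0,-4.2],[0,0,0]],
    [[0,0,0],[0,0,0]],
  ],
)

```text
time_s: 12.2
tool_pos: [0.5251, -0.0616, 0.0457]
tool_rot: [-89.9, 0.4, -0.3]
force: [-1.1, 2.1, 5.5]
grip_width: -0.0001
```

```bash
python3 st.py
```

```text
12.2 [525.1 -61.6  45.7] r 130.1 ang -59.7 F [-1.13  2.15  5.45] T [ 0.316  0.354 -0.042]
```

>>> carry_out(
  targets=[
    [[4.1,0,-4],[0,0,0]],
    [[4.3,0,-3.8],[0,0,0]],
    [[4.4,0,-3.6],[0,0,0]],
    [[4.6,0,-3.4],[0,0,0]],
    [[4.7,0,-3.2],[0,0,0]],
    [[4.9,0,-3],[0,0,0]],
    [[5,0,-2.8],[0,0,0]],
    [[5,0,-2.5],[0,0,0]],
    [[0,0,0],[0,0,0]],
  ],
)

```text
time_s: 13.1
tool_pos: [0.5616, -0.088, 0.0455]
tool_rot: [-89.9, 0.4, -0.3]
force: [-1.6, 1.6, 5.8]
grip_width: 0.0006
```

```bash
python3 st.py; python3 - <<'E'
from w import *
o,im,c=wcal(); cv2.imwrite("pics/wrist5.png",im[:,:,::-1])
cv2.imwrite("pics/scene5.png",cv2.resize(env.read_camera("scene")[110:250,170:350,::-1],None,fx=4,fy=4))
print(ydet(im).round(1)); print(proj(c,bands(.618,.0295,-.266,.0465)).round(1))
E
```

```text
13.1 [561.6 -88.   45.5] r 130.3 ang -79.6 F [-1.64  1.56  5.77] T [0.263 0.541 0.009]
[[123.6  70.2]
 [172.8 167.1]]
[[ 262.6  238.3]
 [ 172.1  169. ]
 [ 121.8   71. ]
 [ 110.4  -59.2]
 [ 154.9 -204.1]
 [ 262.5 -326.2]
 [ 443.  -375.2]]
```

View pics/wrist5.png

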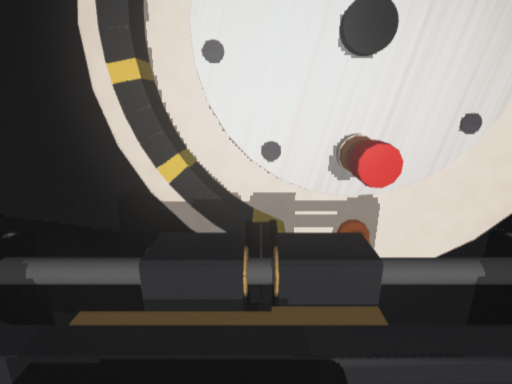

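View pics/scene5.png

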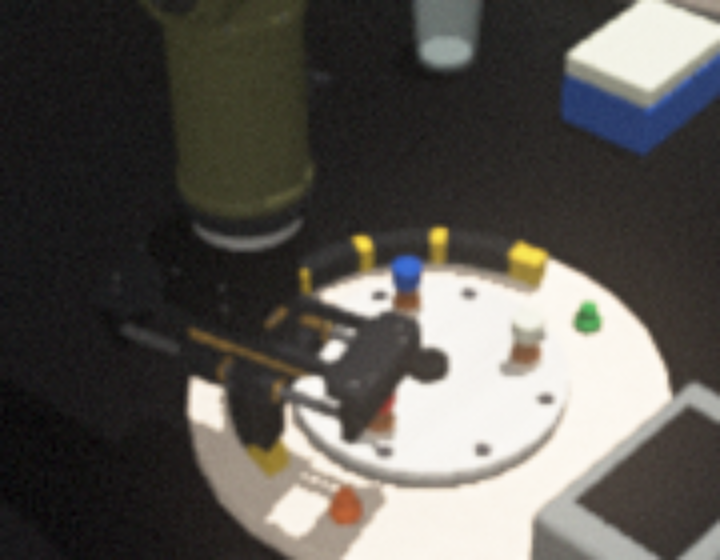

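The fingers are on the end band beside the orange marker, which shows at (265,215) in the wrist view and is partly hidden. The orange marker at (353,235) and the red-capped vial are standing. I'll hold briefly, re-check, then hand in.

>>> carry_out(
  targets=[
    [[0,-0.3,0],[0,0,0]],
    [[0,0,0],[0,0,0]],
    [[0,0,0],[0,0,0]],
    [[0,0,0],[0,0,0]],
    [[0,0,0],[0,0,0]],
  ],
)

```text
time_s: 13.7
tool_pos: [0.5616, -0.088, 0.046]
tool_rot: [-89.9, 0.4, -0.3]
force: [-1.8, 1.0, 4.3]
grip_width: 0.0007
```

```bash
python3 st.py; python3 -c "
from cell import env
env.sign_off()"; python3 st.py
```

```text
13.7 [561.6 -88.   46. ] r 130.3 ang -79.6 F [-1.82  0.99  4.29] T [ 0.2    0.446 -0.06 ]
the job is handed in; nothing more can be done
the job is handed in; nothing more can be done
```

The run is done and handed in: the closed fingertips went along the whole rim from the green-side end band (band6) through band5, 4, 3, 2 and 1 to the orange-side end band (band0). They are still resting on band0 with the rim lightly pressed. No verdict was reported.

- **Pressure:** upward force read 4.3–6.2 N at the stops along the way. By fingertip height, which stayed between 45.5 and 46.8 mm, the rim was about 3–4.5 mm down, clear of the 8 mm limit. Rim travel and contact with each band can't be read directly, so both are inferred.
- **Final hold:** 4.3 N, fingertips at 46.0 mm (rim about 3–4 mm down), 130.3 mm from the carousel's centre and 79.6° round the arc. That is almost the middle of band0. The clock stood at 13.7 s.
- **Markers, vials and bench things:** the last scene and wrist views showed both markers and all three vials standing where they were, though the arm hid the red-capped vial from the scene camera. The beaker and tip box looked unmoved in the last scene view. I did not look at the bottle and wrench again, but the arm never went near them.
- **Disagreements:** the carousel's position from the different cameras differed by 3–4 mm (up to 10 mm for the scene camera alone at a fixed height), and its angle by about 1°. I used a blend, and later wrist views agreed with it to about 1–2 px mid-run and at the end, and 2–4 px early on. The fitted rim height came out at 43 mm from the fixed cameras, but the wrist view gave 49.6 mm and contact came at about 50 mm.

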